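# Angle an oak rail in behind the bench dog

## Task

Push the dark oak rail into the work-holding bay on the bench: push one end and then the other so that its left end (as the robot sees it) goes in behind the steel bench dog, between the dog and the fence, and then swing the right end in so that the rail lies between the two end stops with its whole long side up against the fence. Only slide it flat on the bench with pushes, never lift or tip it, and leave the mallet, chisel, wedge and glue bottle where they are.

Things in the scene. Friction and masses are not known exactly. Their poses are not given: they have to be found in the camera images.
- rail: Dark oak rail lying flat on the bench: a bar 300 mm long, 45 wide, 40 high, 0.3 to 0.55 kg. Origin: centre of its underside; y axis along its length to the left end, x across it towards the fence, z up. It starts on the robot's side of the dog, within 0.2 rad of parallel to the fence, its left end to the right of the dog.
- rail_left_end (a point): Centre of the rail's left end face (the +y end), 20 mm above the bench. Axes as those of the rail.
- rail_right_end (a point): Centre of the rail's right end face (the -y end), 20 mm above the bench. Axes as those of the rail.
- bay: Brown hardwood bay screwed to the bench, fixed, open towards the robot: a fence 440 mm long, 30 high, and a stop block at each end, 30 mm high, standing out 40 mm from the fence. Origin: on the bench, middle of the fence's near face; x points into the fence (away from the robot), y along it to the left. Stops fill x -40..0, y 160..195 and -195..-160 mm. Home: rail centre at x = -22.5 mm, parallel.
- dog: Fixed round steel bench dog (post) 25 mm in diameter, 48 mm high, in front of the left half of the bay. Origin: its centre, on the bench; axes as the bay's. Its axis is 89.5 mm from the fence's near face (77 mm clear gap) and 45 to 75 mm left of the bay's middle. Dark discs in line with it are empty dog holes, flush.
- wedge: Bystander: loose pale wooden wedge 150 mm long, 28 mm high, lying left of the rail on the robot's side of the dog. Origin: centre of its underside.
- chisel: Bystander: bench chisel 270 mm long, wooden handle, 31 mm high, lying beyond the fence. Origin: underside, at the ferrule.
- mallet: Bystander: joiner's mallet lying on the bench at the left, head 85 x 130 x 70 mm, handle 240 mm long. Origin: underside of the head.
- glue: Bystander: white glue bottle 60 mm in diameter, 150 mm high, standing left of the fence. Origin: centre of its underside.

How it is judged:
By the outcome, as a careful person would: the job done as asked, in the order asked, and still so for the second after the job is handed in, with the robot touching nothing.
It also fails if it takes over 67 s, if anything falls off the work surface, if the arm or the gripper's body presses on something with over 40 N, if the wrist force passes 120 N, or if a joint passes its speed limit or range.

## Robot

A 6-joint arm with a two-finger parallel gripper is mounted at the origin on the work surface. World frame = base frame: x ahead of the robot, y to its left, z up, the work surface at z = 0. Lengths are in m, angles in rad, forces in N, time in s.
With the tool pointing down it reaches from about 0.35 to 0.975 m from the base axis. Payload 4.9 kg.
Tool frame: the origin (TCP) lies on the front face of the gripper's body, between the roots of the fingers; the fingertips stand ctrl.tip_extent ahead of it and the grasp point (between the pads) lies 54 mm ahead of it (ctrl.tip_extent is the distance from the TCP to the fingertips, in m); z points along the fingers, y is the line along which they close (so a half turn about z gives the same grasp; the last joint's range is limited). The gripper opens to 85 mm and grips with 20 to 120 N. Pads are 22 mm wide; open, the fingers measure 114 mm over their backs; the gripper's body (76 mm by 85 mm) begins 54 mm behind the grasp point. The pads swing forward as they close: fully open they stand 13 mm farther back than shut.
Start: joints at [1.157, 0.053, 1.613, -0, 1.476, -0.119], TCP at [0.182, 0.598, 0.304] pointing down, gripper open.
Joint ranges: [-3.01, 3.01], [-1.01, 2.22], [0.06, 2.58], [-1.02, 4.17], [0.09, 2.62], [-3.14, 3.14]. Speed limits (rad/s): [2.57, 2.57, 3.14, 3.14, 3.14, 3.14].

## Interface

Orientations are given as a rotation vector (axis times angle).
In Python, from station import ctrl gives the robot as it stands.
- The arm moves only by the tool apply_moves, never from a script. Its argument "rows" is one flat list of numbers, 6 for each row, row after row: the shift along the tool's x, y, z normalised to -1 to 1, where 1 is 0.6 m, then the turn, a rotation vector about the tool's x, y, z normalised to -1 to 1, where 1 is 90 degrees. A call has 1 to 20 rows; each row is the pose to reach, as a shift and turn from the pose commanded when the call began, along the tool's axes at that moment; what a row does not reach only later rows make up. A row lasts 1/10 s, in which the tool goes at most 50 mm and 8.59 degrees, less where a joint would pass 70% of its speed; a pose out of reach is approached as far as the arm can. A call with a number of a shift or a turn outside -1 to 1 is refused whole. A call with a gripper value outside its range is refused whole. "grip" is the opening, from 0 (shut) to 1 (fully open), set as the call begins (left out, the last holds). The fingers move at their own pace and stop on an object; "grip_force" is the grip in N (left out, the last holds). Time passes only in rows, so rows that repeat a pose let the fingers close. It gives the time, the measured TCP pose, the force, the opening and the grip force at its end, in the units of the state.
- ctrl.get_obs(): the state, without advancing time (a new reading comes with each control period).
- ctrl.get_image(name): name is "scene" or "top" or "wrist"; returns (picture, depth): 400x640x3 uint8, blue, green, red; 400x640 float32, m along the optical axis (not along the pixel's ray), 0 where there is no reading.
- ctrl.camera_model(name): a dict with "mtx" (3x3 intrinsics, pixels), "R" (3x3) and "t" (3): a world point X has camera coordinates R X + t; the wrist camera has in their place "tool_from_camera" (4x4, takes a point from camera to tool coordinates, whose origin is the TCP and whose axes are the flange's). Camera axes: x right, y down, z forward; pixel columns grow to the right and rows downward; lengths in m; the calibration is good to about 2 mm. A picture is of the moment at which its call begins: read the wrist's pose just before it. camera_model takes no time and is no camera call.
- ctrl.finish_job(): hands the job in; it is judged then, once.
The state is a dict: "t": time; "q": joint angles; "dq": joint speeds; "effort": joint torques, N m; "tool_pos": TCP position; "tool_rot": TCP orientation; "contact_force": force on the tool from outside, world axes, zero at the start; "wrist_torque": the same for the moment, N m; "opening": finger opening in m; "grip_force": force on a finger pad.
Only numpy, scipy, OpenCV 4.12 (cv2) and the standard library are available. Lean on these libraries where they do the work, as an engineer would, in place of code of your own. Each camera call takes 0.05 s, during which the arm holds its last target. There are 200 camera calls.

## Working session

There is one attempt and no reset: what is moved stays moved. The work goes in short steps, Python scripts to look and compute and a tool call to move; the robot and the scene stay as the last step left them, time stands still between calls to the robot, and variables do not carry over. Pictures are saved under pics/ and viewed, at most 10 in all, crops included, and the job is handed in when it is done.

Besides the shell and the picture viewer there is one more tool, called after "Emit:" by a JSON object that holds its "fn" and its "kwargs", one argument or row to a line. apply_moves: Moves the arm, as the interface text tells. Its arguments: {"type":"object","properties":{"rows":{"type":"array","items":{"type":"number"}},"grip":{"type":"number"},"grip_force":{"type":"number"}},"required":["rows"]}

```bash
mkdir -p pics; ls; python3 - <<'E'
from station import ctrl
import cv2,numpy as np
o=ctrl.get_obs();print(o['t'],o['tool_pos'],o['tool_rot'],ctrl.tip_extent,o['opening'])
for n in("top","scene"):
    p,d=ctrl.get_image(n);cv2.imwrite(f"pics/{n}0.png",p);np.save(f"pics/{n}0.npy",d)
    m=ctrl.camera_model(n);print(n,m)
E
```

```text
pics
0.0 [0.18139365 0.59760898 0.30266929] [-4.61283059e-01 -3.10699429e+00  3.06839239e-03] 0.0726 0.08543187992539014
top {'mtx': array([[381.74945406,   0.        , 323.58400107],
       [  0.        , 381.74945406, 205.92842746],
       [  0.        ,   0.        ,   1.        ]]), 'R': array([[ 2.89877224e-02, -9.99579361e-01,  9.01627628e-04],
       [-9.91423802e-01, -2.88661801e-02, -1.27458186e-01],
       [ 1.27430599e-01,  2.80082744e-03, -9.91843535e-01]]), 't': array([0.11681068, 0.61158255, 1.04000143])}
scene {'mtx': array([[518.6096367 ,   0.        , 325.03291056],
       [  0.        , 518.6096367 , 209.4946231 ],
       [  0.        ,   0.        ,   1.        ]]), 'R': array([[ 0.88972057,  0.45647474,  0.00530304],
       [ 0.35240817, -0.67940623, -0.64359588],
       [-0.29018234,  0.57448933, -0.76534712]]), 't': array([-0.60895504, -0.08124166,  1.61401456])}
```

View pics/top0.png

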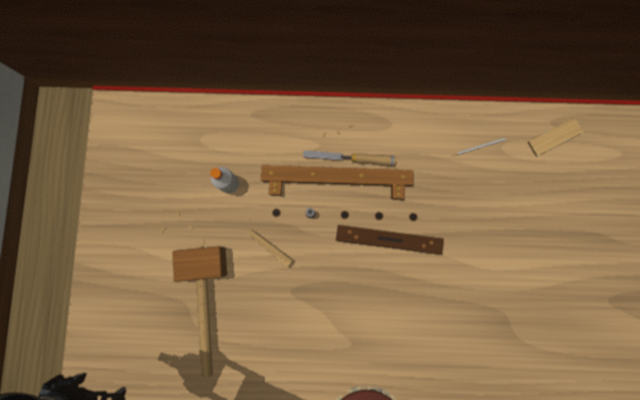

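View pics/scene0.png

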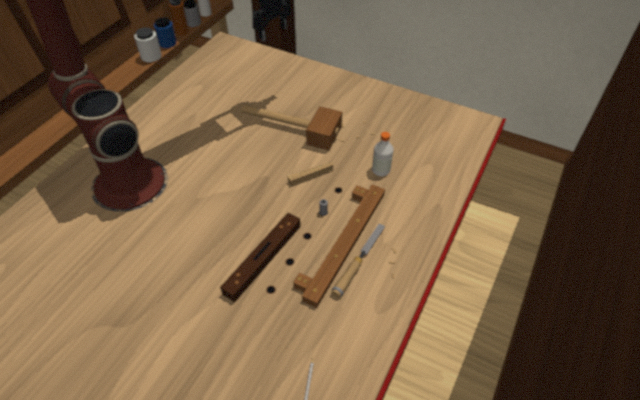

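The top picture shows the fence at about (262–413, 165–187), the dog near (311, 213), the rail at (337–443, 226–254) and the wedge at (252–293, 231–266). I'll enlarge it for accurate corners.

```bash
python3 - <<'E'
import cv2
p=cv2.imread("pics/top0.png")[150:275,245:455]
cv2.imwrite("pics/crop0.png",cv2.resize(p,(798,475),interpolation=cv2.INTER_CUBIC))
E
cat > h.py <<'E'
import numpy as np
from station import ctrl
def w(n,u,v,z):
    m=ctrl.camera_model(n);r=m['R'].T@np.linalg.inv(m['mtx'])@np.array([u,v,1.]);c=-m['R'].T@m['t']
    return (c+r*(z-c[2])/r[2])[:2].round(4)
E
```

```text
(no output)
```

View pics/crop0.png

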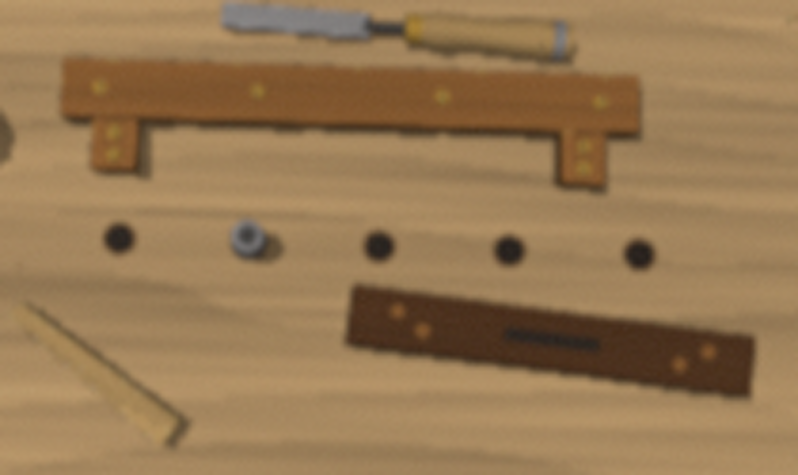

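The crop shows the fence's near edge from (62,118) to (640,135), the stops' inner edges at x≈139 and 560, and the dog top at (247,238). The rail's corners are (354,286), (756,337), (750,397) and (346,345), and the wedge tips are (20,303) and (187,425).

```bash
cat >> h.py <<'E'
def c2p(c,off=(245,150),s=3.8): return (off[0]+(c[0]+.5)/s-.5, off[1]+(c[1]+.5)/s-.5)
E
python3 - <<'E'
from h import *
W=lambda c,z:w("top",*c2p(c),z)
fl,fr=W((62,118),.03),W((640,135),.03)
d=fl-fr;print("fence",fl,fr,np.linalg.norm(d),"ang",np.arctan2(-d[0],d[1]))
ey=d/np.linalg.norm(d);ex=np.array([ey[1],-ey[0]])
sl=W((139,147),.03);sr=W((560,160),.03)
m=(fl+fr)/2
print("bay",m,"stops",(sl-m)@ey,(sr-m)@ey,"stop near",(W((115,172),.03)-m)@ex,(W((583,186),.03)-m)@ex)
B=lambda p:np.round([(p-m)@ex,(p-m)@ey],4)
for n,c,z in [("dog",(247,238),.048),("rLf",(354,286),.04),("rRf",(756,337),.04),("rRn",(750,397),.04),("rLn",(346,345),.04),("wTip",(20,303),.028),("wR",(187,425),.014),("wRn",(165,445),.014)]+[("hole",(x,y),0) for x,y in((119,238),(379,246),(509,250),(640,254))]:
    p=W(c,z);print(n,p,"bay",B(p))
print(ex,ey)
E
```

```text
fence [0.677  0.3167] [ 0.6767 -0.1205] 0.4372001029277097 ang -0.0006861847047464127
bay [0.67685 0.0981 ] stops 0.15938599861565464 -0.15831440691916898 stop near -0.04007117080413117 -0.040229427857449936
dog [0.5878 0.173 ] bay [-0.0891  0.0748]
rLf [0.5553 0.0931] bay [-0.1215 -0.0051]
rRf [ 0.5264 -0.2033] bay [-0.1502 -0.3015]
rRn [ 0.4824 -0.1984] bay [-0.1942 -0.2966]
rLn [0.5117 0.0979] bay [-0.1651 -0.0003]
wTip [0.5364 0.3413] bay [-0.1406  0.2431]
wR [0.4497 0.2144] bay [-0.2272  0.1161]
wRn [0.4345 0.2302] bay [-0.2424  0.1319]
hole [0.5902 0.2733] bay [-0.0868  0.1751]
hole [0.5899 0.0732] bay [-0.0869 -0.025 ]
hole [ 0.5897 -0.0267] bay [-0.0871 -0.1249]
hole [ 0.5895 -0.1274] bay [-0.0872 -0.2256]
[ 9.99999765e-01 -6.86184651e-04] [6.86184651e-04 9.99999765e-01]
```

```bash
cat >> h.py <<'E'
from scipy.spatial.transform import Rotation as Rn
O=np.array([.677,.098])
def yaw():
    R=Rn.from_rotvec(ctrl.get_obs()['tool_rot']).as_matrix();return np.arctan2(R[0,1],R[1,1]),R
def to(bx,by,z,a):
    "normalised row from measured pose to TCP at bay xy, z, yaw a"
    o=ctrl.get_obs();y,R=yaw();p=np.array([bx+O[0],by+O[1],z])
    s=R.T@(p-o['tool_pos']);t=(R.T@Rn.from_rotvec([0,0,-(a-y)]).as_matrix()@R)
    level=Rn.from_matrix(R.T@np.array([[-np.cos(a),np.sin(a),0],[np.sin(a),np.cos(a),0],[0,0,-1]]))
    return (s/.6).round(4),(level.as_rotvec()/(np.pi/2)).round(4)
def rail(c,a,rx,ry):
    "bay point of rail-frame point"
    return np.array(c)+rx*np.array([np.cos(a),-np.sin(a)])+ry*np.array([np.sin(a),np.cos(a)])
E
python3 - <<'E'
from h import *
c0=(-.158,-.151)
p=rail(c0,.098,-.055,.045);print(p,to(*p,.2,.098),yaw()[0])
E
```

```text
[-0.20833316 -0.10083454] (array([-0.7489, -0.8182,  0.1726]), array([-0.0012, -0.0003, -0.1253])) 0.29480589392681056
```

Emit:
{"fn": "apply_moves", "kwargs": {
  "rows": [-0.75,-0.818,0.17,0,0,-0.125,-0.75,-0.818,0.17,0,0,-0.125,-0.75,-0.818,0.17,0,0,-0.125,-0.75,-0.818,0.17,0,0,-0.125,-0.75,-0.818,0.17,0,0,-0.125,-0.75,-0.818,0.17,0,0,-0.125,-0.75,-0.818,0.17,0,0,-0.125,-0.75,-0.818,0.17,0,0,-0.125,-0.75,-0.818,0.17,0,0,-0.125,-0.75,-0.818,0.17,0,0,-0.125,-0.75,-0.818,0.17,0,0,-0.125,-0.75,-0.818,0.17,0,0,-0.125,-0.75,-0.818,0.17,0,0,-0.125,-0.75,-0.818,0.17,0,0,-0.125,-0.75,-0.818,0.17,0,0,-0.125,-0.75,-0.818,0.17,0,0,-0.125,-0.75,-0.818,0.17,0,0,-0.125,-0.75,-0.818,0.17,0,0,-0.125],
  "grip": 0.7
}}

```text
t: 1.9
tool_pos: [0.4692, -0.0012, 0.202]
tool_rot: [0.152, 3.138, 0.0]
contact_force: [-0.1, 0.3, 0.8]
opening: 0.06
grip_force: 0.0
```

```bash
python3 - <<'E'
from h import *
import cv2
o=ctrl.get_obs();print(o['t'],o['tool_pos'],o['opening'],ctrl.tip_extent,o['contact_force'],yaw()[0])
p=rail((-.158,-.151),.098,-.055,.045);print(to(*p,.08,.098))
i,d=ctrl.get_image("wrist");cv2.imwrite("pics/w1.png",i)
E
```

```text
1.9 [ 0.46922818 -0.00124682  0.20202725] 0.05995223494224196 0.0726 [-0.13323133  0.26216679  0.84685615] 0.09659257936806084
(array([ 0.0007, -0.0028,  0.2034]), array([0.0001, 0.0001, 0.0009]))
```

View pics/w1.png

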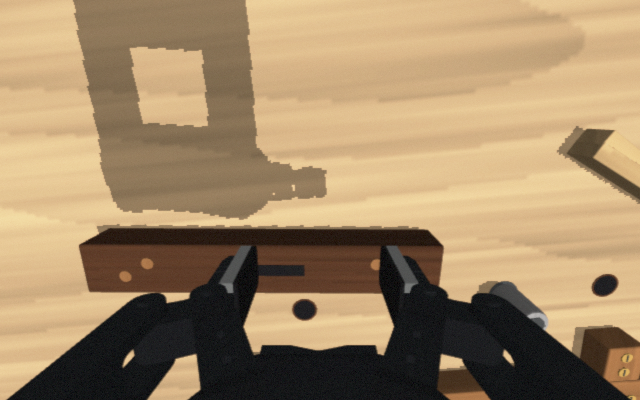

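The wrist view shows the rail below the fingers, with its near face at rows 228–245 and the dog at (515,305). I'll lower behind the near face.

Emit:
{"fn": "apply_moves", "kwargs": {
  "rows": [0,-0.002,0.08,0,0,0,0,-0.002,0.14,0,0,0,0,-0.002,0.18,0,0,0,0,-0.002,0.2,0,0,0,0,-0.002,0.204,0,0,0,0,-0.002,0.204,0,0,0]
}}

```text
t: 2.55
tool_pos: [0.4701, -0.0033, 0.0803]
tool_rot: [0.154, 3.137, -0.0]
contact_force: [0.4, -1.1, 0.2]
opening: 0.0599
grip_force: 0.0
```

```bash
python3 - <<'E'
from h import *
import cv2
o=ctrl.get_obs();print(o['t'],o['tool_pos'],o['contact_force'],yaw()[0])
p=rail((-.158,-.151),.098,-.0335,.045);print("contact",to(*p,.08,.098))
for f in (.25,.5,.75,1):
    a=.098+.152*f;c=np.array((-.158,-.151))*(1-f)+f*np.array((-.101,-.145))
    p=rail(c,a,-.0335,.045);print(f,to(*p,.08,a))
E
```

```text
2.55 [ 0.47006368 -0.00333577  0.08032765] [ 0.41629278 -1.0811965   0.15226792] 0.09782661436984981
contact (array([-0.0334,  0.0006,  0.0006]), array([-0.0001,  0.0008,  0.0001]))
0.25 (array([-0.0597,  0.0075,  0.0006]), array([-0.    ,  0.0008,  0.0243]))
0.5 (array([-0.0861,  0.0142,  0.0006]), array([-0.    ,  0.0008,  0.0485]))
0.75 (array([-0.1125,  0.0209,  0.0007]), array([-0.    ,  0.0008,  0.0727]))
1 (array([-0.139 ,  0.0274,  0.0007]), array([0.    , 0.0008, 0.0969]))
```

Emit:
{"fn": "apply_moves", "kwargs": {
  "rows": [-0.01,0,0,0,0,0,-0.02,0,0,0,0,0,-0.028,0,0,0,0,0,-0.034,0.001,0,0,0,0,-0.041,0.003,0,0,0,0.007,-0.048,0.005,0,0,0,0.014,-0.055,0.006,0,0,0,0.02,-0.062,0.008,0,0,0,0.026,-0.069,0.01,0,0,0,0.033,-0.076,0.012,0,0,0,0.039,-0.083,0.013,0,0,0,0.046,-0.09,0.015,0,0,0,0.052,-0.097,0.017,0,0,0,0.058,-0.104,0.019,0,0,0,0.065,-0.111,0.021,0,0,0,0.071,-0.118,0.022,0,0,0,0.078,-0.125,0.024,0,0,0,0.084,-0.131,0.026,0,0,0,0.09,-0.136,0.027,0,0,0,0.095,-0.139,0.028,0,0,0,0.097]
}}

```text
t: 4.55
tool_pos: [0.5544, 0.005, 0.0796]
tool_rot: [0.394, 3.117, -0.0]
contact_force: [-1.1, -0.8, -0.2]
opening: 0.0596
grip_force: 0.9
```

```bash
cat >> h.py <<'E'
import cv2
def railpose():
    i,d=ctrl.get_image("top")
    hsv=cv2.cvtColor(i,cv2.COLOR_BGR2HSV)
    b=i.astype(int);m=((b.max(2)<95)&(b[:,:,2]-b[:,:,0]>15)).astype(np.uint8)
    m[:150]=0;m[300:]=0;m[:,:240]=0;m[:,470:]=0
    m=cv2.morphologyEx(m,cv2.MORPH_CLOSE,np.ones((5,5)));m=cv2.morphologyEx(m,cv2.MORPH_OPEN,np.ones((5,5)))
    cs,_=cv2.findContours(m,cv2.RETR_EXTERNAL,cv2.CHAIN_APPROX_NONE);c=max(cs,key=cv2.contourArea)
    bx=cv2.boxPoints(cv2.minAreaRect(c));P=np.array([w("top",u,v,.04) for u,v in bx])-O
    return i,P
def show(i,name):
    p=i[150:275,245:455];cv2.imwrite(name,cv2.resize(p,(798,475),interpolation=cv2.INTER_CUBIC))
E
python3 - <<'E'
from h import *
o=ctrl.get_obs();print(o['t'],o['tool_pos'],o['contact_force'],yaw()[0])
i,P=railpose();print(P,P.mean(0));show(i,"pics/c2.png")
E
```

```text
4.55 [0.55441752 0.00497538 0.07957247] [-1.11918467 -0.77025903 -0.17861627] 0.2511936804877154
[[-0.0397 -0.0007]
 [-0.0313 -0.2897]
 [-0.3169 -0.2869]
 [-0.325  -0.0077]] [-0.178225 -0.14625 ]
```

View pics/c2.png

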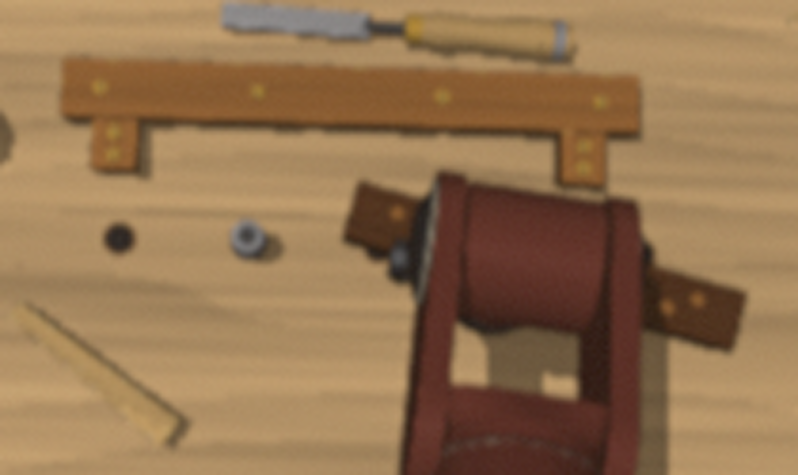

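The crop shows the rail's corners at (362,181), (345,238), (747,292) and (735,352). The left end now points into the gap beside the dog, and the bystanders haven't moved.

```bash
cat >> h.py <<'E'
def pose4(cs):
    "crop corners LF,LN,RF,RN -> centre, angle in bay"
    P=np.array([w("top",*c2p(c),.04) for c in cs])-O
    d=P[0]+P[1]-P[2]-P[3];return P.mean(0).round(4),np.arctan2(d[0],d[1]).round(4),np.linalg.norm(d/2).round(4)
E
python3 - <<'E'
from h import *
c,a,L=pose4([(362,181),(345,238),(747,292),(735,352)]);print(c,a,L)
print(ctrl.get_obs()['q'])
n=np.array([np.cos(a),-np.sin(a)]);print("dog perp",n@(c-np.array([-.0895,.0748])),"left end",rail(c,a,0,.15), rail(c,a,0,-.15))
for s in(.25+np.pi/2,.25-np.pi/2): print(to(*rail(c,a,0,-.15-.011-.025),.2,s))
E
```

```text
[-0.1023 -0.1468] 0.2562 0.297
[-1.25182746e-01  1.37040443e-01  1.92863126e+00  3.95035801e-05
  1.07544232e+00 -1.44486704e+00]
dog perp 0.04377265649067287 left end [-0.06428904 -0.00169601] [-0.14031096 -0.29190399]
(array([-0.0533, -0.3885, -0.2006]), array([3.000e-04, 2.000e-04, 9.993e-01]))
(array([-0.0533, -0.3885, -0.2006]), array([-2.0000e-04,  3.0000e-04, -1.0007e+00]))
```

Emit:
{"fn": "apply_moves", "kwargs": {
  "rows": [0.02,0,0,0,0,0,0.04,0,0,0,0,0,0.04,0,-0.08,0,0,0,0.04,0,-0.16,0,0,0,0.03,-0.05,-0.2,0,0,0.09,0.02,-0.1,-0.2,0,0,0.18,0,-0.15,-0.2,0,0,0.27,-0.01,-0.2,-0.2,0,0,0.36,-0.02,-0.25,-0.2,0,0,0.45,-0.03,-0.3,-0.2,0,0,0.54,-0.04,-0.35,-0.2,0,0,0.63,-0.053,-0.388,-0.2,0,0,0.72,-0.053,-0.388,-0.2,0,0,0.81,-0.053,-0.388,-0.2,0,0,0.9,-0.053,-0.388,-0.2,0,0,1,-0.053,-0.388,-0.2,0,0,1,-0.053,-0.388,-0.2,0,0,1],
  "grip": 0.14
}}

```text
t: 6.3
tool_pos: [0.5267, -0.228, 0.1996]
tool_rot: [2.479, 1.93, 0.0]
contact_force: [-0.1, 0.4, 0.5]
opening: 0.0121
grip_force: 0.0
```

```bash
python3 - <<'E'
from h import *
o=ctrl.get_obs();print(o['t'],o['tool_pos'],o['opening'],yaw()[0])
c=np.array([-.1023,-.1468]);a=.2562
print(to(*rail(c,a,0,-.15-.011-.025),.083,a+np.pi/2))
i,P=railpose();show(i,"pics/c3.png")
E
```

```text
6.3 [ 0.52666618 -0.22800999  0.19955308] 0.012100639789683579 1.8185308809874383
(array([-0.0008,  0.0017,  0.1943]), array([0.0001, 0.    , 0.0054]))
```

View pics/c3.png

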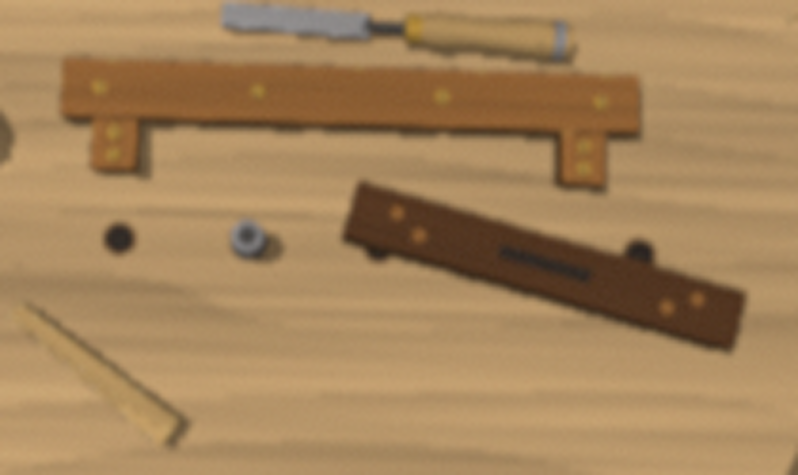

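The rail is unchanged since the push, with its right end face between (747,292) and (735,352). I'll lower behind it and push it lengthwise.

Emit:
{"fn": "apply_moves", "kwargs": {
  "rows": [0,0.002,0.08,0,0,0.005,0,0.002,0.15,0,0,0.005,0,0.002,0.19,0,0,0.005,0,0.002,0.195,0,0,0.005,0.015,0.002,0.195,0,0,0.005,0.03,0.002,0.195,0,0,0.005,0.04,0.002,0.195,0,0,0.005,0.047,0.002,0.195,0,0,0.005,0.054,0.002,0.195,0,0,0.005,0.061,0.002,0.195,0,0,0.005,0.068,0.002,0.195,0,0,0.005,0.075,0.002,0.195,0,0,0.005,0.082,0.002,0.195,0,0,0.005,0.089,0.002,0.195,0,0,0.005,0.096,0.002,0.195,0,0,0.005,0.103,0.002,0.195,0,0,0.005,0.11,0.002,0.195,0,0,0.005,0.117,0.002,0.195,0,0,0.005,0.12,0.002,0.195,0,0,0.005]
}}

```text
t: 8.25
tool_pos: [0.5461, -0.1584, 0.0824]
tool_rot: [-2.489, -1.917, 0.0]
contact_force: [-0.8, -3.8, 2.9]
opening: 0.0123
grip_force: 2.1
```

```bash
python3 - <<'E'
from h import *
o=ctrl.get_obs();print(o['t'],o['tool_pos'],o['contact_force'],yaw()[0])
c=np.array([-.1023,-.1468]);a=.2562
for s in (.12,.15):print(to(*rail(c,a,0,-.15-.011+s),.083,a+np.pi/2))
i,P=railpose();show(i,"pics/c4.png")
E
```

```text
8.25 [ 0.54613407 -0.15844932  0.08235778] [-0.80110076 -3.7656668   2.92660175] 1.8291032557651703
(array([ 0.1205, -0.0005, -0.0011]), array([-0.0002, -0.0001, -0.0013]))
(array([ 0.1705, -0.0006, -0.001 ]), array([-0.0002, -0.0001, -0.0013]))
```

View pics/c4.png

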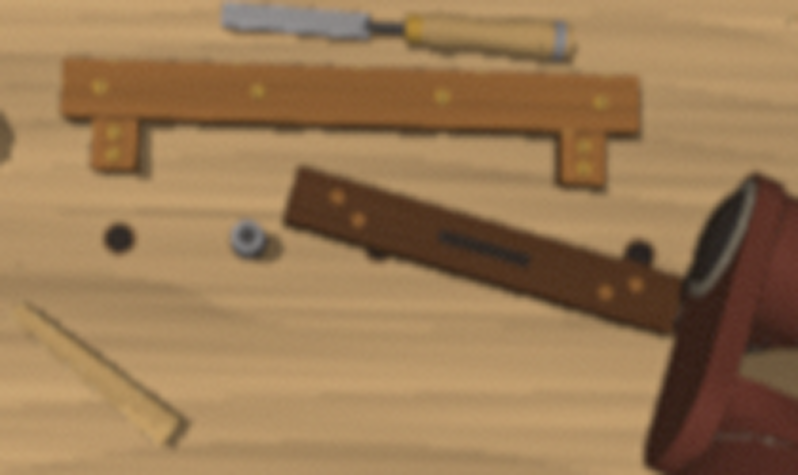

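The rail slid straight along its axis, with its left corners now at (303,165) and (286,222). The path past the dog at (247,238) is clear, so I'll continue.

Emit:
{"fn": "apply_moves", "kwargs": {
  "rows": [0.007,0,0,0,0,0,0.014,0,0,0,0,0,0.021,0,0,0,0,0,0.028,0,0,0,0,0,0.035,0,0,0,0,0,0.042,0,0,0,0,0,0.05,0,0,0,0,0,0.058,0,0,0,0,0,0.066,0,0,0,0,0,0.074,0,0,0,0,0,0.082,0,0,0,0,0,0.09,0,0,0,0,0,0.098,0,0,0,0,0,0.106,0,0,0,0,0,0.114,0,0,0,0,0,0.122,0,0,0,0,0,0.13,0,0,0,0,0,0.138,0,0,0,0,0,0.145,0,0,0,0,0,0.15,0,0,0,0,0]
}}

```text
t: 10.3
tool_pos: [0.5691, -0.0715, 0.0823]
tool_rot: [-2.489, -1.916, 0.0]
contact_force: [0.4, -1.3, -2.6]
opening: 0.0119
grip_force: 0.8
```

```bash
python3 - <<'E'
from h import *
o=ctrl.get_obs();print(o['t'],o['tool_pos'],o['contact_force'],yaw()[0])
c=np.array([-.1023,-.1468]);a=.2562
for s in (.14,.15):print(to(*rail(c,a,0,-.15-.011+s),.083,a+np.pi/2))
i,P=railpose();show(i,"pics/c5.png")
E
```

```text
10.3 [ 0.56914943 -0.07147571  0.08233561] [ 0.37984919 -1.29782935 -2.58960826] 1.8292255995751376
(array([ 0.0039, -0.0006, -0.0011]), array([-0.0002, -0.0001, -0.0014]))
(array([ 0.0206, -0.0007, -0.0011]), array([-0.0002, -0.0001, -0.0014]))
```

View pics/c5.png

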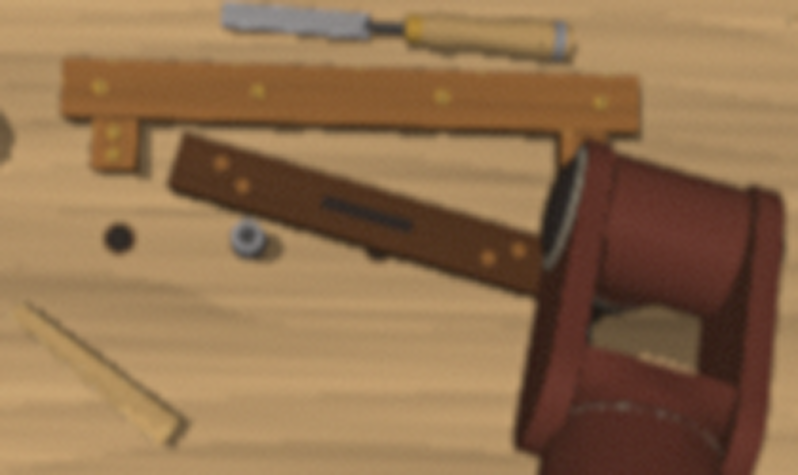

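The left end is in behind the dog, with corners at (187,132) and (170,187) and clear of the dog. I'll give it one last short push, then check the numbers.

Emit:
{"fn": "apply_moves", "kwargs": {
  "rows": [0.006,0,0,0,0,0,0.012,0,0,0,0,0,0.016,0,0,0,0,0,0.018,0,0,0,0,0,0.018,0,0,0,0,0,0,0,0,0,0,0,-0.04,0,0,0,0,0,-0.04,0,-0.08,0,0,0,-0.04,0,-0.15,0,0,0,-0.1,0.06,-0.2,0,0,0,-0.2,0.12,-0.2,0,0,0,-0.2,0.12,-0.2,0,0,0,-0.2,0.12,-0.2,0,0,0]
}}

```text
t: 11.65
tool_pos: [0.6088, -0.2106, 0.2038]
tool_rot: [2.491, 1.909, 0.002]
contact_force: [-0.8, 0.3, -0.4]
opening: 0.0118
grip_force: 0.0
```

```bash
python3 - <<'E'
from h import *
o=ctrl.get_obs();print(o['t'],o['tool_pos'],yaw()[0],o['q'])
i,P=railpose();show(i,"pics/c6.png")
E
```

```text
11.65 [ 0.60881249 -0.21055354  0.20383968] 1.833528425012587 [-4.48250942e-01  1.73439184e-01  1.65379615e+00 -4.95155974e-04
  1.31121292e+00 -1.85390924e-01]
```

View pics/c6.png

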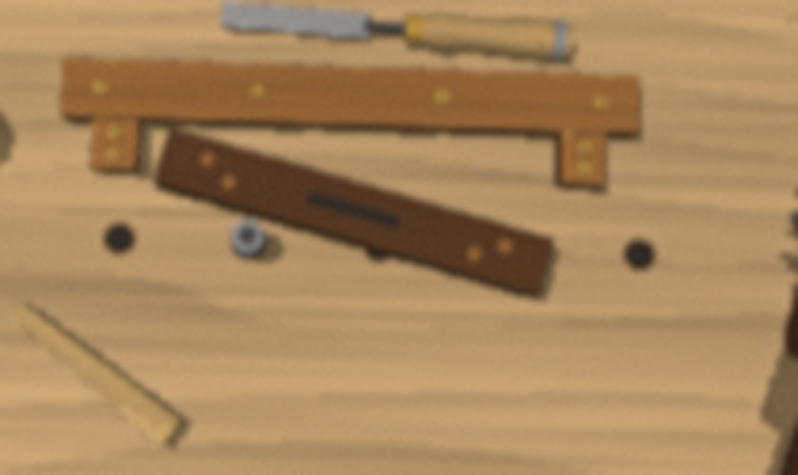

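The last push left the corners at LF (172,126), LN (156,183), RF (554,238) and RN (545,298). Next is the swing.

```bash
cat >> h.py <<'E'
def auto(i):
    "rail pose from the dark mask in the top view (arm out of the way)"
    b=i[150:275,245:455].astype(int)
    g=cv2.resize(b.astype(np.uint8),(798,475),interpolation=cv2.INTER_CUBIC)
    m=((g[:,:,2]<115)&(g[:,:,1]<75)).astype(np.uint8)
    m=cv2.morphologyEx(m,cv2.MORPH_CLOSE,np.ones((9,9)));m=cv2.morphologyEx(m,cv2.MORPH_OPEN,np.ones((25,25)))
    cs,_=cv2.findContours(m,cv2.RETR_EXTERNAL,cv2.CHAIN_APPROX_NONE)
    return [cv2.boxPoints(cv2.minAreaRect(c)).round(0).tolist() for c in cs if cv2.contourArea(c)>5000]
E
python3 - <<'E'
from h import *
c,a,L=pose4([(172,126),(156,183),(554,238),(545,298)]);print(c,a,L,"LF",rail(c,a,.0225,.15),"RF",rail(c,a,.0225,-.15))
i,_=ctrl.get_image("top");print(auto(i))
print(to(*rail(c,a,-.0535,-.11),.2,a))
E
```

```text
[-0.0657 -0.0049] 0.2598 0.2986 LF [-0.00542198  0.13428624] RF [-0.08248816 -0.15564617]
[[[153.0, 193.0], [171.0, 129.0], [498.0, 225.0], [480.0, 289.0]]]
(array([ 0.3018, -0.2122,  0.0042]), array([ 1.0000e-04, -5.0000e-04, -1.0003e+00]))
```

The right end would clear the right stop by only about 2 mm, so I'll push it lengthwise another ~8 mm first.

```bash
python3 - <<'E'
from h import *
c=np.array([-.0657,-.0049]);a=.2598
for z,s in((.2,-.03),(.083,-.03),(.083,0),(.083,.008)):print(to(*rail(c,a,0,-.161+s),z,a+np.pi/2))
E
```

```text
(array([ 0.1669, -0.123 ,  0.0041]), array([-0.0002, -0.0004, -0.0003]))
(array([ 0.1667, -0.1229,  0.1991]), array([-0.0002, -0.0004, -0.0003]))
(array([ 0.2167, -0.1229,  0.1992]), array([-0.0002, -0.0004, -0.0003]))
(array([ 0.2301, -0.1229,  0.1992]), array([-0.0002, -0.0004, -0.0003]))
```

Emit:
{"fn": "apply_moves", "kwargs": {
  "rows": [0.09,-0.06,0,0,0,0,0.167,-0.123,0,0,0,0,0.167,-0.123,0.08,0,0,0,0.167,-0.123,0.15,0,0,0,0.167,-0.123,0.195,0,0,0,0.185,-0.123,0.198,0,0,0,0.2,-0.123,0.198,0,0,0,0.21,-0.123,0.198,0,0,0,0.216,-0.123,0.198,0,0,0,0.222,-0.123,0.198,0,0,0,0.227,-0.123,0.198,0,0,0,0.231,-0.123,0.198,0,0,0,0.231,-0.123,0.198,0,0,0,0.2,-0.123,0.198,0,0,0,0.16,-0.123,0.15,0,0,0,0.16,-0.123,0.08,0,0,0,0.16,-0.123,0,0,0,0,0.08,-0.06,0,0,0,0,0,0,0,0,0,0,0,0,0,0,0,0]
}}

```text
t: 13.75
tool_pos: [0.609, -0.209, 0.2028]
tool_rot: [2.491, 1.913, 0.002]
contact_force: [-0.5, -0.0, 0.0]
opening: 0.0121
grip_force: 0.0
```

```bash
cat >> h.py <<'E'
def auto(i):
    b=i[150:275,245:455]
    g=cv2.resize(b,(798,475),interpolation=cv2.INTER_CUBIC)
    m=((g[:,:,2]<118)&(g[:,:,1]<80)).astype(np.uint8)
    m=cv2.morphologyEx(m,cv2.MORPH_OPEN,np.ones((25,25)))
    r=[]
    for c in cv2.findContours(m,cv2.RETR_EXTERNAL,cv2.CHAIN_APPROX_NONE)[0]:
        if cv2.contourArea(c)<5000: continue
        q=cv2.boxPoints(cv2.minAreaRect(c));q=q[np.argsort(q[:,0])];l=q[:2][np.argsort(q[:2,1])];t=q[2:][np.argsort(q[2:,1])]
        r.append([*l,*t]);print(np.round(r[-1]).tolist(),pose4(r[-1]))
    return r
E
python3 - <<'E'
from h import *
o=ctrl.get_obs();print(o['t'],o['tool_pos'])
i,_=ctrl.get_image("top");auto(i)
b=cv2.resize(i[150:275,245:455],(798,475),interpolation=cv2.INTER_CUBIC)
for x,y in((180,150),(300,190),(450,240),(520,270),(540,270),(520,240)):print((x,y),b[y,x])
c=rail((-.0657,-.0049),.2598,0,.008);print(c,to(*rail(c,.2598,-.0535,-.11),.2,.2598))
E
```

```text
13.75 [ 0.60896179 -0.20897351  0.20279237]
[[158.0, 125.0], [139.0, 189.0], [489.0, 222.0], [470.0, 286.0]] (array([-0.0625,  0.0268]), np.float64(0.2592), np.float64(0.2564))
(180, 150) [35 57 89]
(300, 190) [36 51 72]
(450, 240) [32 53 83]
(520, 270) [34 57 86]
(540, 270) [ 68  97 120]
(520, 240) [33 55 84]
[-0.0636449   0.00283153] (array([ 0.3195, -0.2165,  0.0034]), array([ 6.0000e-04,  9.0000e-04, -1.0015e+00]))
```

Emit:
{"fn": "apply_moves", "kwargs": {
  "rows": [0.04,-0.04,0,0,0,-0.09,0.08,-0.08,0,0,0,-0.18,0.12,-0.12,0,0,0,-0.27,0.16,-0.15,0,0,0,-0.36,0.2,-0.18,0,0,0,-0.45,0.24,-0.2,0,0,0,-0.54,0.28,-0.217,0,0,0,-0.63,0.32,-0.217,0,0,0,-0.72,0.32,-0.217,0,0,0,-0.81,0.32,-0.217,0,0,0,-0.9,0.32,-0.217,0,0,0,-1,0.32,-0.217,0,0,0,-1,0.32,-0.217,0.08,0,0,-1,0.32,-0.217,0.15,0,0,-1,0.32,-0.217,0.195,0,0,-1,0.32,-0.217,0.195,0,0,-1],
  "grip": 0
}}

```text
t: 15.4
tool_pos: [0.5272, 0.0133, 0.0803]
tool_rot: [-0.408, -3.104, -0.001]
contact_force: [-1.2, 0.6, -0.6]
opening: 0.0003
grip_force: 0.0
```

```bash
python3 - <<'E'
from h import *
o=ctrl.get_obs();print(o['t'],o['tool_pos'],o['contact_force'],yaw()[0])
c=rail((-.0657,-.0049),.2598,0,.008);a=.2598
print("contact",to(*rail(c,a,-.0335,-.11),.083,a))
cor=rail(c,a,0,.07)
for a2 in (.2,.15,.1,.05,0): print(a2,rail(cor,a2,0,-.07),to(*rail(cor,a2,-.0335,-.18),.083,a2))
E
```

```text
15.4 [0.52720356 0.01329993 0.08025816] [-1.18655282  0.60662803 -0.63291251] 0.2615328589124139
contact (array([-0.0454, -0.0054, -0.0051]), array([-0.0005, -0.007 , -0.0011]))
0.2 [-0.05956965  0.00187777] (array([-0.0634, -0.0082, -0.0053]), array([-0.0003, -0.007 , -0.0392]))
0.15 [-0.05612346  0.00126845] (array([-0.0786, -0.0096, -0.0054]), array([-0.0001, -0.007 , -0.071 ]))
0.1 [-0.05265113  0.00083214] (array([-0.0939, -0.0104, -0.0056]), array([ 0.    , -0.0071, -0.1028]))
0.05 [-0.04916133  0.00056991] (array([-0.1091, -0.0103, -0.0058]), array([ 0.0002, -0.0071, -0.1347]))
0 [-0.04566279  0.00048243] (array([-0.1244, -0.0095, -0.0059]), array([ 0.0004, -0.0071, -0.1665]))
```

Emit:
{"fn": "apply_moves", "kwargs": {
  "rows": [-0.015,-0.005,-0.004,0,0,0,-0.03,-0.005,-0.004,0,0,0,-0.04,-0.005,-0.004,0,0,0,-0.046,-0.005,-0.004,0,0,-0.003,-0.052,-0.006,-0.004,0,0,-0.015,-0.058,-0.007,-0.004,0,0,-0.028,-0.064,-0.008,-0.004,0,0,-0.04,-0.07,-0.009,-0.004,0,0,-0.053,-0.076,-0.009,-0.004,0,0,-0.065,-0.082,-0.01,-0.004,0,0,-0.078,-0.088,-0.01,-0.004,0,0,-0.09,-0.094,-0.01,-0.004,0,0,-0.103,-0.1,-0.01,-0.004,0,0,-0.115,-0.106,-0.01,-0.004,0,0,-0.128,-0.112,-0.01,-0.004,0,0,-0.14,-0.117,-0.01,-0.004,0,0,-0.151,-0.121,-0.01,-0.004,0,0,-0.159,-0.124,-0.01,-0.004,0,0,-0.166,-0.124,-0.01,-0.004,0,0,-0.166]
}}

```text
t: 17.3
tool_pos: [0.6021, -0.0124, 0.088]
tool_rot: [-0.004, 3.141, -0.0]
contact_force: [0.2, 0.1, 0.4]
opening: 0.0004
grip_force: 0.0
```

```bash
python3 - <<'E'
from h import *
o=ctrl.get_obs();print(o['t'],o['tool_pos'],o['contact_force'],yaw()[0])
i,_=ctrl.get_image("top");auto(i);show(i,"pics/c7.png")
for y in (0,.0,):print(to(-.11,0,.083,0), to(-.08,0,.083,0))
E
```

```text
17.3 [ 0.60210906 -0.01240738  0.08797151] [0.16929482 0.10818539 0.35333584] -0.0023916525746558765
[[149.0, 86.0], [149.0, 474.0], [678.0, 86.0], [678.0, 474.0]] (array([-0.1135, -0.0487]), np.float64(-0.0292), np.float64(0.3911))
(array([0.0581, 0.1841, 0.0083]), array([-0.0001,  0.0006,  0.0014])) (array([0.0081, 0.184 , 0.0083]), array([-0.0001,  0.0006,  0.0014]))
(array([0.0581, 0.1841, 0.0083]), array([-0.0001,  0.0006,  0.0014])) (array([0.0081, 0.184 , 0.0083]), array([-0.0001,  0.0006,  0.0014]))
```

Emit:
{"fn": "apply_moves", "kwargs": {
  "rows": [0.03,0,0,0,0,0,0.06,0,0,0,0,0,0.06,0,-0.08,0,0,0,0.06,0,-0.15,0,0,0,0.08,-0.08,-0.19,0,0,0,0.1,-0.16,-0.19,0,0,0,0.1,-0.24,-0.19,0,0,0,0.1,-0.32,-0.19,0,0,0,0.1,-0.36,-0.19,0,0,0,0.1,-0.36,-0.19,0,0,0]
}}

```text
t: 18.35
tool_pos: [0.5421, -0.2318, 0.2025]
tool_rot: [0.004, 3.14, -0.002]
contact_force: [0.1, 1.2, 0.8]
opening: -0.0001
grip_force: 0.0
```

```bash
python3 - <<'E'
from h import *
o=ctrl.get_obs();print(o['t'],o['tool_pos'],o['contact_force'],yaw()[0])
i,_=ctrl.get_image("top");auto(i);show(i,"pics/c8.png")
g=cv2.resize(i[150:275,245:455],(798,475),interpolation=cv2.INTER_CUBIC)
m=((g[:,:,2]<110)&(g[:,:,1]<75)).astype(int)
for x in (170,200,250,300,350,400,450,500,530): 
    v=np.flatnonzero(m[120:300,x])+120;print(x,v.min() if len(v) else 0,v.max() if len(v) else 0,len(v))
for y in (150,165,180,195):
    v=np.flatnonzero(m[y,100:640])+100;print("row",y,v.min() if len(v) else 0,v.max() if len(v) else 0,len(v))
E
```

```text
18.35 [ 0.5421162  -0.23176379  0.20252796] [0.1399022  1.20176505 0.83767222] 0.0022333409003182847
[[150.0, 144.0], [148.0, 208.0], [552.0, 157.0], [550.0, 221.0]] (array([-0.0444,  0.0001]), np.float64(0.0032), np.float64(0.2995))
170 120 207 67
200 120 209 57
250 120 236 74
300 123 212 69
350 123 213 70
400 125 213 67
450 128 216 66
500 128 260 79
530 129 217 68
row 150 150 560 167
row 165 134 560 401
row 180 152 562 393
row 195 153 549 391
```

The rail now lies parallel between the stops: centre x −44 mm, y 0, angle 0.003. Next I'll push it straight at the middle with both fingers, to the right of the dog.

```bash
python3 - <<'E'
from h import *
for x,z in((-.11,.2),(-.11,.083),(-.078,.083),(-.056,.083)):print(to(x,-.03,z,.0007))
E
```

```text
(array([-0.0411,  0.4966,  0.0036]), array([-0.0001,  0.0006,  0.    ]))
(array([-0.041 ,  0.4966,  0.1986]), array([-0.0001,  0.0006,  0.    ]))
(array([-0.0943,  0.4966,  0.1986]), array([-0.0001,  0.0006,  0.    ]))
(array([-0.131 ,  0.4967,  0.1987]), array([-0.0001,  0.0006,  0.    ]))
```

Emit:
{"fn": "apply_moves", "kwargs": {
  "rows": [-0.01,0.08,0,0,0,0,-0.02,0.16,0,0,0,0,-0.03,0.24,0,0,0,0,-0.04,0.32,0,0,0,0,-0.04,0.4,0,0,0,0,-0.04,0.48,0,0,0,0,-0.04,0.497,0,0,0,0,-0.04,0.497,0.08,0,0,0,-0.04,0.497,0.15,0,0,0,-0.04,0.497,0.195,0,0,0,-0.06,0.497,0.196,0,0,0,-0.08,0.497,0.196,0,0,0,-0.09,0.497,0.196,0,0,0,-0.096,0.497,0.196,0,0,0,-0.102,0.497,0.196,0,0,0,-0.108,0.497,0.196,0,0,0,-0.114,0.497,0.196,0,0,0,-0.12,0.497,0.196,0,0,0,-0.124,0.497,0.196,0,0,0,-0.126,0.497,0.196,0,0,0],
  "grip": 0.7
}}

```text
t: 20.4
tool_pos: [0.6172, 0.07, 0.0843]
tool_rot: [0.003, -3.141, -0.0]
contact_force: [-4.4, -0.5, 3.3]
opening: 0.0599
grip_force: 2.4
```

Emit:
{"fn": "apply_moves", "kwargs": {
  "rows": [-0.002,0,0,0,0,0,-0.004,0,0,0,0,0,-0.005,0,0,0,0,0]
}}

```text
t: 20.7
tool_pos: [0.6202, 0.0699, 0.0843]
tool_rot: [0.003, -3.142, -0.0]
contact_force: [-4.5, 0.3, 2.7]
opening: 0.0596
grip_force: 2.3
```

```bash
python3 - <<'E'
from h import *
o=ctrl.get_obs();print(o['tool_pos']-np.r_[O,0],o['contact_force'],yaw()[0])
E
```

```text
[-0.05680318 -0.02806856  0.08429133] [-4.53603191  0.32427688  2.73181694] -0.002133383580859918
```

Still only sliding friction (about 4.5 N). I'll creep on until the force shows the fence.

Emit:
{"fn": "apply_moves", "kwargs": {
  "rows": [-0.001,0,0,0,0,0,-0.002,0,0,0,0,0,-0.003,0,0,0,0,0,-0.003,0,0,0,0,0]
}}

```text
t: 21.1
tool_pos: [0.622, 0.0699, 0.0843]
tool_rot: [-0.003, 3.141, 0.0]
contact_force: [-3.8, -0.3, 3.0]
opening: 0.0601
grip_force: 2.0
```

Emit:
{"fn": "apply_moves", "kwargs": {
  "rows": [-0.001,0,0,0,0,0,-0.002,0,0,0,0,0,-0.002,0,0,0,0,0]
}}

```text
t: 21.4
tool_pos: [0.6224, 0.07, 0.0842]
tool_rot: [0.002, -3.139, -0.0]
contact_force: [-8.2, 0.6, 5.9]
opening: 0.0596
grip_force: 3.9
```

Emit:
{"fn": "apply_moves", "kwargs": {
  "rows": [-0.001,0,0,0,0,0,-0.002,0,0,0,0,0,-0.002,0,0,0,0,0]
}}

```text
t: 21.7
tool_pos: [0.6229, 0.0701, 0.0842]
tool_rot: [0.001, -3.137, -0.0]
contact_force: [-10.6, 1.3, 9.3]
opening: 0.0599
grip_force: 5.7
```

Emit:
{"fn": "apply_moves", "kwargs": {
  "rows": [-0.001,0,0,0,0,0,-0.002,0,0,0,0,0,-0.002,0,0,0,0,0]
}}

```text
t: 22.0
tool_pos: [0.6231, 0.0701, 0.0842]
tool_rot: [0.001, -3.133, -0.0]
contact_force: [-15.1, 0.1, 12.8]
opening: 0.0598
grip_force: 8.0
```

Emit:
{"fn": "apply_moves", "kwargs": {
  "rows": [0.01,0,0,0,0,0,0.03,0,0,0,0,0,0.06,0,0,0,0,0,0.06,0,-0.08,0,0,0,0.06,0,-0.15,0,0,0,0.08,-0.08,-0.19,0,0,0,0.1,-0.16,-0.19,0,0,0,0.1,-0.24,-0.19,0,0,0,0.1,-0.32,-0.19,0,0,0,0.1,-0.4,-0.19,0,0,0,0.1,-0.48,-0.19,0,0,0,0.1,-0.5,-0.19,0,0,0,0.1,-0.5,-0.19,0,0,0]
}}

```text
t: 23.3
tool_pos: [0.5659, -0.232, 0.1982]
tool_rot: [0.002, 3.141, -0.001]
contact_force: [0.7, 0.1, -0.5]
opening: 0.0598
grip_force: 0.0
```

```bash
python3 - <<'E'
from h import *
o=ctrl.get_obs();print(o['t'],o['tool_pos'])
i,_=ctrl.get_image("top");s,_=ctrl.get_image("scene")
a=cv2.resize(i[160:225,250:425],(798,296),interpolation=cv2.INTER_CUBIC)
b=cv2.resize(s[165:315,255:445],(380,300),interpolation=cv2.INTER_CUBIC);c=cv2.resize(i[120:280,150:450],(418,300))
cv2.imwrite("pics/fin.png",np.vstack([a,np.hstack([b,c])]));auto(i)
E
```

```text
23.3 [ 0.56587644 -0.23197456  0.19822725]
[[151.0, 114.0], [149.0, 182.0], [563.0, 127.0], [561.0, 195.0]] (array([-0.0232, -0.0037]), np.float64(0.0029), np.float64(0.3081))
```

View pics/fin.png

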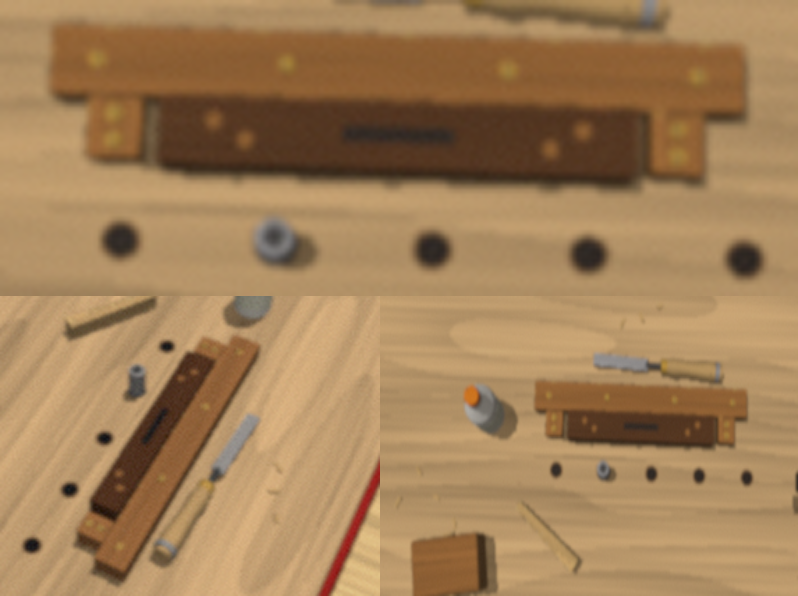

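The rail sits between the stops, at rows 95–180 of the enlarged strip, with about 4 mm of gap on the left and a little more than 2 mm on the right. Its near edge slopes within about 0.002 rad of the fence, and the bystanders are in place. I'll press each end once to make sure the whole side is seated.

Emit:
{"fn": "apply_moves", "kwargs": {
  "rows": [0,0.08,0,0,0,0,0,0.16,0,0,0,0,0,0.24,0,0,0,0,0,0.32,0,0,0,0,0,0.367,0,0,0,0,0,0.367,0.08,0,0,0,0,0.367,0.15,0,0,0,0,0.367,0.19,0,0,0,-0.03,0.367,0.19,0,0,0,-0.06,0.367,0.19,0,0,0,-0.08,0.367,0.19,0,0,0,-0.088,0.367,0.19,0,0,0,-0.092,0.367,0.19,0,0,0,-0.094,0.367,0.19,0,0,0,-0.096,0.367,0.19,0,0,0,-0.097,0.367,0.19,0,0,0],
  "grip": 0
}}

```text
t: 25.0
tool_pos: [0.6226, -0.0097, 0.0842]
tool_rot: [0.003, -3.138, -0.001]
contact_force: [-7.1, 1.0, 5.8]
opening: 0.0
grip_force: 3.6
```

Emit:
{"fn": "apply_moves", "kwargs": {
  "rows": [-0.001,0,0,0,0,0,-0.002,0,0,0,0,0,-0.002,0,0,0,0,0]
}}

```text
t: 25.3
tool_pos: [0.6228, -0.0097, 0.0842]
tool_rot: [0.003, -3.135, -0.001]
contact_force: [-10.4, 1.3, 8.2]
opening: 0.0002
grip_force: 5.3
```

Emit:
{"fn": "apply_moves", "kwargs": {
  "rows": [0.02,0,0,0,0,0,0.05,0,0,0,0,0,0.05,0,-0.08,0,0,0,0.05,0,-0.15,0,0,0,0.05,0.08,-0.15,0,0,0,0.05,0.16,-0.15,0,0,0,0.05,0.24,-0.15,0,0,0,0.05,0.32,-0.15,0,0,0,0.05,0.38,-0.15,0,0,0,0.05,0.38,-0.15,0,0,0,0.05,0.38,-0.08,0,0,0,0.05,0.38,0,0,0,0,0.05,0.38,0,0,0,0,0.03,0.38,0,0,0,0,0.015,0.38,0,0,0,0,0.008,0.38,0,0,0,0,0.004,0.38,0,0,0,0,0.001,0.38,0,0,0,0,0,0.38,0,0,0,0]
}}

```text
t: 27.2
tool_pos: [0.6235, 0.2183, 0.0864]
tool_rot: [0.003, -3.136, 0.001]
contact_force: [-14.9, -1.6, 10.7]
opening: 0.0001
grip_force: 7.0
```

Emit:
{"fn": "apply_moves", "kwargs": {
  "rows": [-0.001,0,0,0,0,0,-0.002,0,0,0,0,0,-0.002,0,0,0,0,0]
}}

```text
t: 27.5
tool_pos: [0.6236, 0.2183, 0.0864]
tool_rot: [0.004, -3.133, 0.001]
contact_force: [-17.0, -1.8, 11.7]
opening: 0.0001
grip_force: 8.4
```

Both ends stop at the same depth (0.6228 and 0.6236) under a firm press, so the rail is seated. I'll back off and lift clear.

Emit:
{"fn": "apply_moves", "kwargs": {
  "rows": [0.01,0,0,0,0,0,0.03,0,0,0,0,0,0.05,0,0,0,0,0,0.05,0,-0.08,0,0,0,0.05,0,-0.16,0,0,0,0.05,-0.08,-0.2,0,0,0,0.08,-0.16,-0.2,0,0,0,0.1,-0.24,-0.2,0,0,0,0.1,-0.32,-0.2,0,0,0,0.1,-0.4,-0.2,0,0,0,0.1,-0.48,-0.2,0,0,0,0.1,-0.56,-0.2,0,0,0,0.1,-0.64,-0.2,0,0,0,0.1,-0.7,-0.2,0,0,0,0.1,-0.7,-0.2,0,0,0,0.1,-0.7,-0.2,0,0,0]
}}

```text
t: 29.1
tool_pos: [0.5662, -0.2023, 0.2043]
tool_rot: [-0.001, 3.141, 0.001]
contact_force: [-0.4, 0.8, 0.1]
opening: 0.0004
grip_force: 0.0
```

```bash
python3 - <<'E'
from h import *
i,_=ctrl.get_image("top")
g=cv2.resize(i[150:275,245:455],(798,475),interpolation=cv2.INTER_CUBIC).astype(float)
# near edge of the rail: steepest dark->bright step down each column; compare slope with fence far edge
xs=np.arange(170,540,10)
e=np.array([165+np.argmax(np.diff(cv2.GaussianBlur(g[165:215,x,1].copy(),(1,9),0).ravel())) for x in xs])
f=np.array([105+np.argmin(np.diff(cv2.GaussianBlur(g[105:145,x,1].copy(),(1,9),0).ravel())) for x in xs])
for n,v in(("near",e),("far",f)):
    k=np.polyfit(xs,v,1);print(n,k,np.std(v-np.polyval(k,xs)))
    P=[w("top",*c2p((x,np.polyval(k,x))),.04 if n=="near" else .04)-O for x in(160,545)];print(P)
auto(i);print(ctrl.get_obs()['t'])
E
```

```text
near [3.30962541e-02 1.76659554e+02] 1.0753642109909383
[array([-0.0482,  0.1415]), array([-0.0494, -0.1454])]
far [3.28828829e-02 1.09977477e+02] 0.7195655156329039
[array([0.0023, 0.1436]), array([ 0.0011, -0.145 ])]
[[151.0, 114.0], [149.0, 182.0], [563.0, 128.0], [561.0, 195.0]] (array([-0.0234, -0.0037]), np.float64(0.0032), np.float64(0.3081))
29.15
```

```bash
python3 -c "
from station import ctrl
print(ctrl.finish_job())"
```

```text
the job is handed in; nothing more can be done
None
```

The rail is in the bay between the end stops with its long side against the fence; I handed the job in at about 29 s. The left end went in behind the dog first, then the right end was swung in, and a press on each end met solid resistance. The mallet was only partly in the last picture, but the wedge, chisel and glue bottle hadn't moved.

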